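# Check the stop of a vial crimper's hand lever

### The job

On the vial crimper, the one with the red lever, check that the lever stops short of the fixed bar: press the red lever in towards the bar with the backs of the fingers until it is firmly against its brass stop screw, without forcing it, keep it pressed there for about two seconds, then let it spring all the way out and take the hand away. Do not pinch the lever or touch the bar, do not press in the lever of the blue-levered decapper, and leave the vial, bottles, flask, beaker and spatula standing or lying where they are.

Things in the scene. Friction and masses are not known exactly. Their poses are not given: they have to be found in the camera images.
- crimp_stand: Vial crimper with the red lever, fixed to the bench, turned about the vertical. Origin: centre of the underside of its grey base plate (150 x 220 x 12 mm); x from lever side to bar side, y along the base towards the head, z up. Aluminium head (x -22 to +64, y +60 to +110, top at 158 mm) on a column. A fixed bar and the lever run from the head towards -y, both 130 mm above the bench.
- crimp_pivot (a point): The red lever's upright hinge axis, at x 0, y +70, z 130 mm in the crimp_stand frame. At rest the lever leans 0.38 rad out from -y towards -x, away from the bar; pressed in, it swings towards +x.
- crimp_lever (a joint): Angle of the red lever, rad: 0 = fully out (rest), grows as pressed in; 0.38 = parallel to the bar. The screw stops it somewhere between 0.27 and 0.44 (varies); it would touch the bar at 0.50. Sprung: at mid sleeve about 1 N starts it, about 2.5 N holds it just short of the stop, then the push rises steeply. 6 to 20 N in all is firmly against the stop.
- crimp_press (a point): Middle of the outer face (away from the bar) of the red sleeve, the place to press: 112 mm from the pivot, 130 mm above the bench; moves with the lever.
- crimp_sleeve (a point): Centre of the red plastic sleeve on the lever, 12 mm thick, 88 mm long, 22 mm tall (119 to 141 mm above the bench), 68 to 156 mm from the pivot; with it a steel heel pad 55 mm from the pivot that meets the stop screw. Axes: -y along the lever, +x towards the bar.
- crimp_back (a point): Centre of the dark steel strip (84 x 18 mm) on the bar side of the red sleeve, 112 mm from the pivot; not to be touched by the fingers (that would be pinching the lever).
- crimp_bar (a point): Middle of the black rubber grip (18 mm thick, 85 mm long, along y) of the fixed bar, at x +35, y -52, z 130 mm in the crimp_stand frame. The bar (bare part 12 mm thick) runs from the head to y -95 mm. With the lever at its stop 8 to 35 mm stay open between the lever's free end and the bar.
- crimp_stop: Brass stop screw through the bar of the crimper, 8 mm thick, fixed, at y +15 mm in the stand frame, 130 mm high. Origin at its rounded tip, which looks to -x (towards the lever); how far it stands out differs (tip at x +3 to +10 mm in the stand frame).
- decap_stand: Decapper, the same size, build and axes as the crimper (crimp_stand) but with a blue sleeve on its lever; not to be operated. The two may stand either way round, left or right.
- decap_lever (a joint): Angle of the blue lever, rad, 0 = fully out; leave it there.
- vial: Loose amber crimp vial, 22 mm diameter, 50 mm tall with aluminium cap, standing on the crimper's base plate under the head. Origin at the centre of its underside.
- bottle_blue: Loose amber bottle with blue cap, 54 mm diameter, 105 mm tall, standing between the two stands. Origin at the centre of its underside.
- bottle_white: Loose amber bottle with white cap, 44 mm diameter, 85 mm tall, standing nearer the robot. Origin at the centre of its underside.
- flask: Loose green glass conical flask, 74 mm diameter, 104 mm tall, beyond the stands. Origin at the centre of its underside.
- beaker: Loose white beaker, 64 mm diameter, 80 mm tall, beyond the stands. Origin at the centre of its underside.
- spatula: Loose steel spatula, 170 mm long, lying flat on the bench in front of the stands. Origin near the middle of its underside.

How it is judged:
On the way:
1. the red lever is pressed by the fingers firmly against its stop screw (more than 2 N on the screw, more than 4 N from the fingers) for 1.2 s (contact force between crimp_lever and crimp_stop above 2 N and contact force between the fingers and crimp_lever above 4 N and value of joint crimp_lever above 0.2 rad), for 1.2 s.
At the end, for the whole second after the job is handed in: Both levers are fully out again (within 0.03 rad), and the vial, bottles, flask, beaker and spatula are within 20 mm of where they began, the standing ones upright (value of joint each of crimp_lever, decap_lever below 0.03 rad and distance of each of vial, bottle_blue, bottle_white, flask, beaker, spatula from where it was at the start of the episode below 0.02 m and angle between each of vial, bottle_blue, bottle_white, flask, beaker's own z axis and vertical below 0.2 rad); the robot touches nothing.
It fails at once if the red lever is forced (more than 45 N from the fingers) (contact force between the fingers and crimp_lever above 45 N).
It fails at once if the lever is pinched (fingers on the strip on its bar side) (contact force between the fingers and crimp_lever_c1 above 1 N).
It fails at once if the robot pushes on the crimper's bar (more than 2 N) (contact force between any of the arm, the fingers and crimp_stand_c4 above 2 N or contact force between any of the arm, the fingers and crimp_stand_c5 above 2 N).
It fails at once if the blue lever is pressed in (more than 0.06 rad) (value of joint decap_lever above 0.06 rad).
It fails at once if the vial, a bottle, the flask, the beaker or the spatula is lifted, carried or pushed away (more than 25 mm) (distance of any of vial, bottle_blue, bottle_white, flask, beaker, spatula from where it was at the start of the episode above 0.025 m).
It also fails if it takes over 54 s, if anything falls off the work surface, if the arm or the gripper's body presses on something with over 40 N, if the wrist force passes 120 N, or if a joint passes its speed limit or range.

### The arm

A 7-joint arm with a two-finger parallel gripper is mounted at the origin on the work surface. World frame = base frame: x ahead of the robot, y to its left, z up, the work surface at z = 0. Lengths are in m, angles in rad, forces in N, time in s.
With the tool pointing down it reaches from about 0.4 to 0.875 m from the base axis. Payload 19.3 kg.
Tool frame: the origin (TCP) lies at the very end of the fingers, on their centre line; the grasp point (between the pads) lies 19 mm behind it (bot.grasp_offset is the distance from the TCP to the grasp point, in m); x points along the fingers, y is the direction in which the jaws open and shut, and the axes are right-handed (so a half turn about x gives the same grasp; the last joint's range is limited). The gripper opens to 85 mm and grips with 20 to 120 N. Pads are 22 mm wide; open, the fingers measure 114 mm over their backs; the gripper's body (76 mm by 85 mm) begins 54 mm behind the grasp point. The pads swing forward as they close: fully open they stand 13 mm farther back than shut.
Start: joints at [-1.297, 0.521, -0.036, 1.599, 0.021, 1.021, -0.113], TCP at [0.211, 0.588, 0.231] pointing down, gripper open.
Joint ranges: [-2.91, 2.91], [-0.3, 2.13], [-1.5, 1.42], [0.17, 2.43], [-1.26, 4.41], [0.16, 1.93], [-2.52, 2.52]. Speed limits (rad/s): [1.89, 1.89, 2.39, 2.39, 3.01, 3.01, 3.01].

### API

Orientations are given as a unit quaternion [x, y, z, w].
In Python, from bench import bot, vision gives the robot as it stands.
- The arm moves only by the tool carry_out, never from a script. Its argument "increments" is a list of rows, each a list of 3 entries, a list of its own where there are three numbers: the shift along the world's x, y, z in mm, then the turn about the world's z in rad, then the opening, from 0 (shut) to 1 (fully open). A call has 1 to 5 rows; each row is the pose to reach, as a shift and turn from the pose measured when the call began; what a row does not reach only later rows make up. A row lasts 1/8 s, in which the tool goes at most 62.5 mm and 10.7 degrees, less where a joint would pass 70% of its speed; a pose out of reach is approached as far as the arm can. A call with a gripper value outside its range is refused whole. The fingers move at their own pace and stop on an object; "force" is the grip in N (left out, the last holds). Time passes only in rows, so rows that repeat a pose let the fingers close. It gives the time, the measured TCP pose, the force and the opening at its end, in the units of the state.
- bot.state(): the state, without advancing time (a new reading comes with each control period).
- vision.grab_frame(name): name is "scene" or "top"; returns (picture, depth): 480x640x3 uint8, red, green, blue; 480x640 float32, m along the optical axis (not along the pixel's ray), 0 where there is no reading.
- vision.camera_model(name): a dict with "fx", "fy", "cx", "cy" (pixels), "cam_to_world" (4x4, takes a point from camera to world coordinates). Camera axes: x right, y up, looking along -z (the intrinsics and any distortion apply to the point x, -y, -z); pixel columns grow to the right and rows downward; lengths in m; the calibration is good to about 2 mm. A picture is of the moment at which its call begins. camera_model takes no time and is no camera call.
- bot.job_done(): hands the job in, once; it reports no verdict.
The state is a dict: "time": time; "joints": joint angles; "joint_vel": joint speeds; "joint_torque": joint torques, N m; "tcp_pos": TCP position; "orientation": TCP orientation; "force": force on the tool from outside, world axes, zero at the start; "wrist_torque": the same for the moment, N m; "width": finger opening in m.
Only numpy, scipy, OpenCV 4.12 (cv2) and the standard library are available. Lean on these libraries where they do the work, as an engineer would, in place of code of your own. Each camera call takes 0.05 s, during which the arm holds its last target.

## Working session

There is one attempt and no reset: what is moved stays moved. The work goes in short steps, Python scripts to look and compute and a tool call to move; the robot and the scene stay as the last step left them, time stands still between calls to the robot, and variables do not carry over. Pictures are saved under pics/ and viewed, and the job is handed in when it is done.

Besides the shell and the picture viewer there is one more tool, called after ">>>" as name(argument=value, ...), one argument or row to a line, values as JSON. carry_out: Moves the arm, as the interface text tells. Its arguments: {"type":"object","properties":{"increments":{"type":"array"},"force":{"type":"number"}},"required":["increments"]}

```bash
ls; mkdir -p pics; python3 - <<'E'
from bench import bot, vision
import cv2, numpy as np
for n in ("scene","top"):
    p,d=vision.grab_frame(n)
    cv2.imwrite(f"pics/{n}0.png",p[:,:,::-1]); np.save(f"{n}_d.npy",d); np.save(f"{n}_p.npy",p)
    print(n,vision.camera_model(n))
print(bot.state())
E
```

```text
pics
scene {'fx': 536.1550213142884, 'fy': 536.1550213142884, 'cx': 322.90468057097223, 'cy': 231.29979481770232, 'cam_to_world': array([[ 0.55245197, -0.55957317,  0.61779826,  1.12297089],
       [ 0.83352109,  0.37644223, -0.40439317, -0.34964447],
       [-0.00627778,  0.73835569,  0.67438229,  0.71708557],
       [ 0.        ,  0.        ,  0.        ,  1.        ]])}
top {'fx': 470.63837212251144, 'fy': 470.63837212251144, 'cx': 316.8049020519941, 'cy': 237.39088265480228, 'cam_to_world': array([[ 0.00861352,  0.99811938, -0.0606919 ,  0.50402941],
       [-0.99974499,  0.00732873, -0.02135981,  0.00982849],
       [-0.02087485,  0.06086041,  0.99792798,  1.05692733],
       [ 0.        ,  0.        ,  0.        ,  1.        ]])}
{'time': 0.1, 'joints': array([-1.29717307,  0.52194608, -0.03632052,  1.59994638,  0.02119328,
        1.02107519, -0.11283227]), 'joint_vel': array([-0.00117144, -0.0021629 , -0.00019958, -0.00119386,  0.00086014,
       -0.0015867 , -0.00042833]), 'joint_torque': array([ 4.04512612e-03, -9.28486419e+01,  1.98405616e+00, -3.70536947e+01,
        1.80817873e-02,  5.37348838e-03,  5.70635507e-06]), 'tcp_pos': array([0.21061495, 0.58813273, 0.2307902 ]), 'orientation': array([ 0.12063221,  0.69671723, -0.12132858,  0.69664363]), 'force': array([ 0.10856431,  0.25214257, -0.01046299]), 'wrist_torque': array([0.03029236, 0.01367143, 0.05418397]), 'width': 0.08500402174475319}
```

View pics/scene0.png

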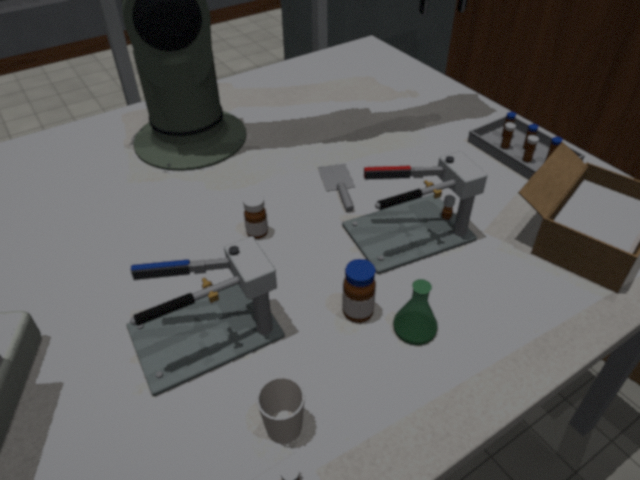

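View pics/top0.png

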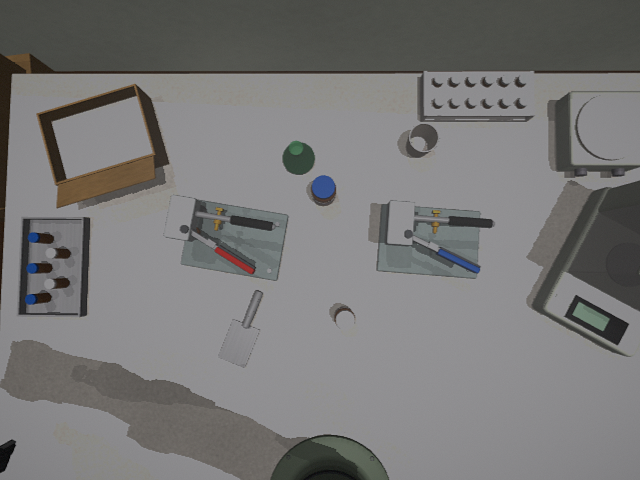

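```bash
cat > h.py <<'E'
import numpy as np
from bench import vision
def world(n,u,v,d):
    m=vision.camera_model(n)
    x=(u-m['cx'])/m['fx']*d; y=-(v-m['cy'])/m['fy']*d
    P=np.stack([x,y,-d,np.ones_like(d)],-1)
    return (P@m['cam_to_world'].T)[...,:3]
def cloud(n,d):
    v,u=np.mgrid[0:480,0:640].astype(float); return world(n,u,v,d.astype(float))
def on_z(n,u,v,z):
    m=vision.camera_model(n);T=m['cam_to_world']
    r=T[:3,:3]@np.array([(u-m['cx'])/m['fx'],-(v-m['cy'])/m['fy'],-1]); o=T[:3,3]
    return o+r*(z-o[2])/r[2]
E
python3 - <<'E'
from h import *
import cv2
for n in("scene","top"):
    p=np.load(n+"_p.npy").astype(int);d=np.load(n+"_d.npy");C=cloud(n,d)
    r,g,b=p[...,0],p[...,1],p[...,2]
    m=(r>90)&(g<60)&(b<60)&(d>0)&(C[...,2]>.1)&(C[...,2]<.16)
    P=C[m];print(n,m.sum(),P.mean(0),P[:,2].min(),P[:,2].max())
    if n=="top":
        T=P[P[:,2]>.13]; rect=cv2.minAreaRect((T[:,:2]*1000).astype(np.float32));print(rect,cv2.boxPoints(rect))
    # black grip
    roi=np.zeros_like(m)
    if n=="top": roi[205:240,215:285]=1
    else: roi[175:215,370:460]=1
    k=roi&(r<45)&(g<45)&(C[...,2]>.11)&(C[...,2]<.16)
    P=C[k];print("grip",k.sum(),P.mean(0));T=P[P[:,2]>.125]
    print(cv2.minAreaRect((T[:,:2]*1000).astype(np.float32)))
# plate: z ~0.012
p=np.load("top_p.npy").astype(int);d=np.load("top_d.npy");C=cloud("top",d)
print("bench z",np.median(C[300:400,400:500,2]))
roi=np.zeros(d.shape,bool);roi[190:285,160:295]=1
k=roi&(p[...,0]<125)&(p[...,0]>40)&(C[...,2]>.006)&(C[...,2]<.018)
T=C[k];print("plate",k.sum(),cv2.minAreaRect((T[:,:2]*1000).astype(np.float32)), cv2.boxPoints(cv2.minAreaRect((T[:,:2]*1000).astype(np.float32))))
k=roi&(C[...,2]>.15)&(C[...,2]<.165)
k[:,205:]=0
T=C[k];print("head",k.sum(),T[:,2].mean(),cv2.minAreaRect((T[:,:2]*1000).astype(np.float32)),cv2.boxPoints(cv2.minAreaRect((T[:,:2]*1000).astype(np.float32))))
cv2.imwrite("pics/crop1.png",cv2.resize(np.load("top_p.npy")[180:380,150:370,::-1].copy(),None,fx=3.6,fy=3,interpolation=cv2.INTER_CUBIC)[:600])
E
```

```text
scene 121 [0.51733093 0.18902858 0.14040695] 0.13762440717741586 0.14270996996729113
grip 458 [0.57810115 0.16355497 0.13313932]
((580.404052734375, 189.88125610351562), (131.92999267578125, 97.7767562866211), 58.518089294433594)
top 250 [0.5141522  0.19070399 0.13964828] 0.13463146079143828 0.14377207295303962
((513.9973754882812, 190.8312225341797), (85.34454345703125, 11.109564781188965), 59.0361328125) [[487.27942 157.09802]
 [496.8058  151.38217]
 [540.71533 224.56442]
 [531.18896 230.28027]]
grip 50 [0.59204924 0.16510632 0.13399786]
((589.2105102539062, 159.158935546875), (81.18376922607422, 15.674790382385254), 81.14763641357422)
bench z -0.0008475739096600599
plate 4780 ((562.3829345703125, 217.98495483398438), (220.01438903808594, 150.03135681152344), 80.80591583251953) [[470.75412  121.377   ]
 [618.85803   97.405106]
 [654.0117   314.5929  ]
 [505.90784  338.56482 ]]
head 724 0.15202402361465245 ((596.3096923828125, 298.03887939453125), (48.46337127685547, 83.1212387084961), 80.69004821777344) [[551.3764  280.84985]
 [633.4028  267.4029 ]
 [641.243   315.2279 ]
 [559.2166  328.67487]]
```

View pics/crop1.png

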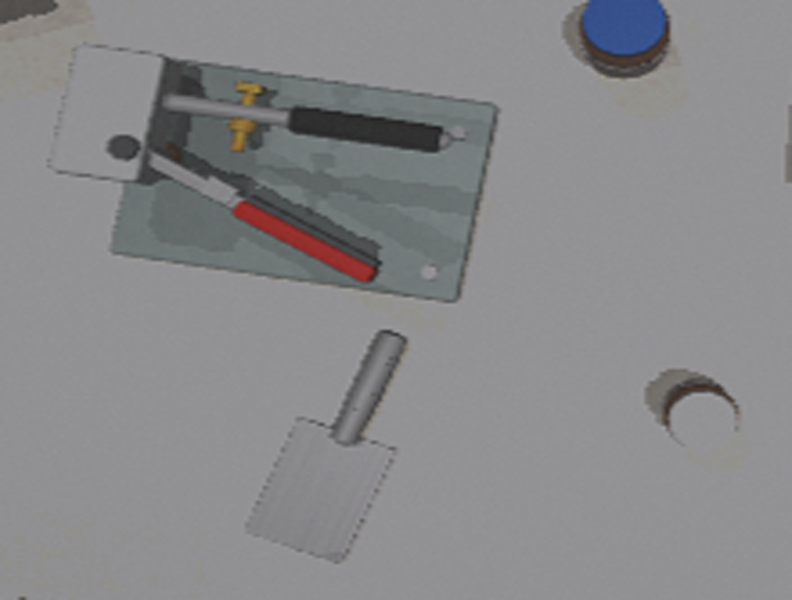

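```bash
python3 - <<'E'
from scipy.spatial.transform import Rotation as R
import numpy as np
M=R.from_quat([0.12063221,0.69671723,-0.12132858,0.69664363]).as_matrix();print(M)
y=M[:,1];print("tool y yaw",np.degrees(np.arctan2(y[1],y[0])))
c=np.array([562.4,218.0]);a=np.radians(80.8);Y=np.array([np.cos(a),np.sin(a)]);X=np.array([Y[1],-Y[0]]);p=c+70*Y
for t in (-.2,0,.1,.2,.27,.3,.35,.38,.42,.44):
    l=.38-t; d=-Y*np.cos(l)-X*np.sin(l); n=X*np.cos(l)-Y*np.sin(l)
    print(t,np.degrees(np.arctan2(n[1],n[0])).round(1),"TCP",(p+112*d-20.5*n).round(1))
E
```

```text
[[-2.71045595e-04  3.37138643e-01  9.41454971e-01]
 [-9.52486388e-04  9.41454491e-01 -3.37138746e-01]
 [-9.99999510e-01 -9.88103016e-04  6.59428760e-05]]
tool y yaw 70.2973496671142
-0.2 -42.4 TCP [482.9 218.3]
0 -31.0 TCP [498.4 201.6]
0.1 -25.2 TCP [507.3 194.5]
0.2 -19.5 TCP [516.9 188.4]
0.27 -15.5 TCP [523.9 184.7]
0.3 -13.8 TCP [527.  183.2]
0.35 -10.9 TCP [532.2 181. ]
0.38 -9.2 TCP [535.4 179.8]
0.42 -6.9 TCP [539.8 178.4]
0.44 -5.8 TCP [542.  177.7]
```

>>> carry_out(
  increments=[
    [[30,-45,15],-0.18,0],
    [[60,-90,20],-0.36,0],
    [[90,-135,20],-0.54,0],
    [[120,-175,20],-0.7,0],
    [[130,-188,20],-0.75,0],
  ],
  force=40,
)

```text
time: 0.72
tcp_pos: [0.3423, 0.3977, 0.2509]
orientation: [0.369, 0.603, -0.37, 0.603]
force: [0.7, 1.4, -0.6]
width: 0.0001
```

>>> carry_out(
  increments=[
    [[30,-45,0],-0.18,0],
    [[60,-85,0],-0.36,0],
    [[90,-130,0],-0.54,0],
    [[118,-165,0],-0.7,0],
    [[128,-178,0],-0.74,0],
  ],
)

```text
time: 1.35
tcp_pos: [0.4713, 0.2182, 0.2508]
orientation: [-0.563, -0.427, 0.564, -0.427]
force: [-0.4, 0.6, -0.5]
width: -0.0002
```

```bash
python3 - <<'E'
from h import *
from bench import bot
import cv2
from scipy.spatial.transform import Rotation as R
s=bot.state();y=R.from_quat(s['orientation']).as_matrix()[:,1]
print(s['tcp_pos'],np.degrees(np.arctan2(y[1],y[0])),s['force'])
for n in("scene","top"):
    p,d=vision.grab_frame(n);cv2.imwrite(f"pics/{n}1.png",p[:,:,::-1])
E
```

```text
[0.47133741 0.21816912 0.25081759] -15.666898066851784 [-0.43138814  0.60059374 -0.53850759]
```

View pics/scene1.png

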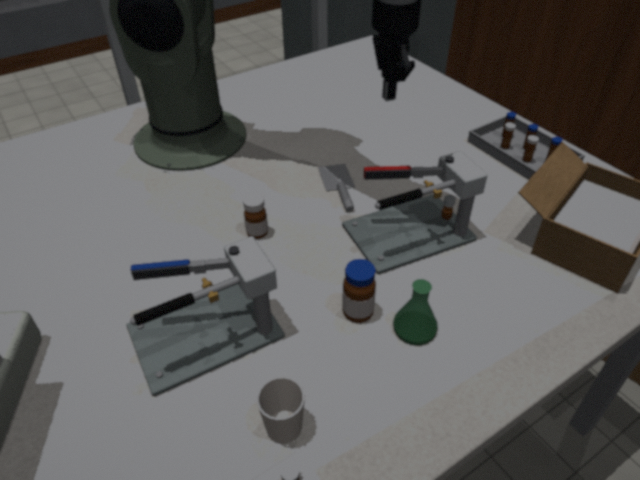

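```bash
python3 - <<'E'
from h import *
for n in("scene","top"):
    m=vision.camera_model(n);T=np.linalg.inv(m['cam_to_world'])
    for P in([.471,.218,.251],[.471,.218,.114]):
        c=T@np.array([*P,1]);print(n,m['cx']+m['fx']*c[0]/-c[2],m['cy']-m['fy']*c[1]/-c[2])
E
```

```text
scene 388.5391671448873 98.5583770238573
scene 383.14685608650746 162.55795029429595
top 205.0351594946206 284.35016838929334
top 222.65908549124578 281.7044964820959
```

View pics/top1.png

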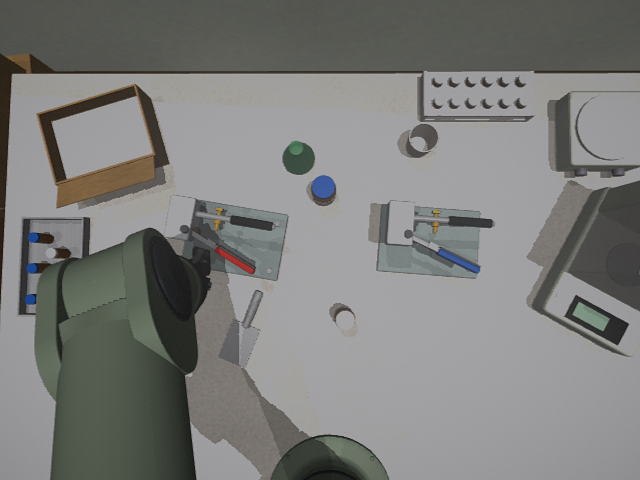

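>>> carry_out(
  increments=[
    [[0,0,-40],0,0],
    [[0,0,-80],0,0],
    [[0,0,-115],0,0],
    [[0,0,-136],0,0],
    [[0,0,-136],0,0],
  ],
)

```text
time: 2.08
tcp_pos: [0.4694, 0.2201, 0.1135]
orientation: [-0.561, -0.429, 0.564, -0.429]
force: [-0.3, 0.5, 0.8]
width: 0.0001
```

```bash
python3 - <<'E'
from h import *
import cv2
p,d=vision.grab_frame("scene");cv2.imwrite("pics/s2.png",cv2.resize(p[60:260,300:520,::-1].copy(),None,fx=3,fy=3,interpolation=cv2.INTER_CUBIC))
E
```

```text
(no output)
```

View pics/s2.png

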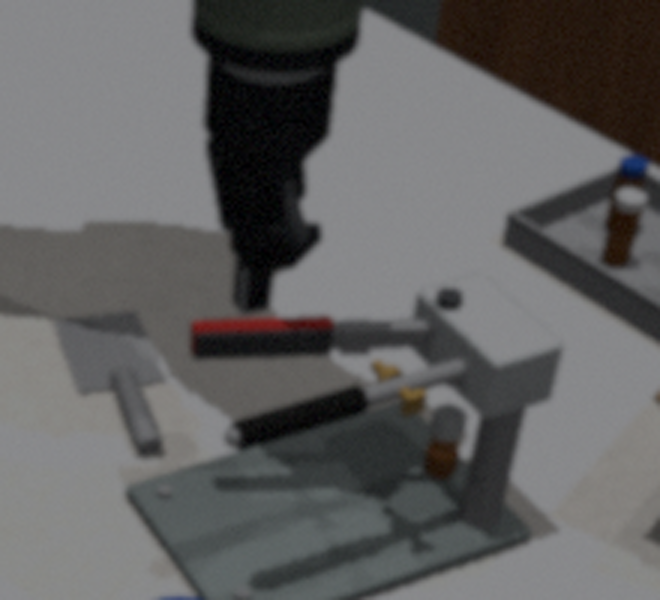

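```bash
python3 - <<'E'
from h import *
from bench import bot
from scipy.spatial.transform import Rotation as R
s=bot.state();M=R.from_quat(s['orientation']).as_matrix();t=s['tcp_pos']
p,d=vision.grab_frame("scene");C=cloud("scene",d)
roi=np.zeros(d.shape,bool);roi[60:175,360:415]=1
P=(C[roi&(d>0)]-t)@M   # tool coords
P=P[(abs(P[:,1])<.09)&(abs(P[:,2])<.07)&(P[:,0]<.02)&(P[:,0]>-.12)]*1000
for a in range(-110,11,8):
    q=P[(P[:,0]>=a)&(P[:,0]<a+8)]
    if len(q): print(a,len(q),"y",q[:,1].min().round(),np.percentile(q[:,1],[50,95,99]).round(),q[:,1].max().round(),"z",q[:,2].min().round(),q[:,2].max().round())
E
```

```text
-110 142 y -14.0 [20. 43. 45.] 48.0 z -7.0 22.0
-102 137 y -31.0 [34. 57. 60.] 64.0 z -8.0 22.0
-94 177 y -61.0 [44. 62. 63.] 66.0 z -11.0 22.0
-86 122 y -59.0 [18. 60. 62.] 63.0 z -10.0 19.0
-78 97 y -53.0 [12. 54. 55.] 55.0 z -10.0 20.0
-70 112 y -48.0 [15. 49. 49.] 49.0 z -10.0 19.0
-62 57 y -42.0 [16. 41. 42.] 43.0 z -10.0 15.0
-54 91 y -36.0 [10. 34. 35.] 37.0 z -10.0 16.0
-46 29 y -25.0 [-1. 21. 28.] 29.0 z -4.0 15.0
-38 29 y -6.0 [ 8. 15. 15.] 15.0 z -5.0 14.0
-30 355 y -5.0 [54. 68. 71.] 74.0 z -31.0 60.0
-22 185 y -8.0 [58. 72. 75.] 75.0 z -27.0 61.0
-14 44 y -6.0 [11. 15. 46.] 69.0 z -24.0 13.0
-6 19 y -5.0 [7. 8. 8.] 9.0 z -7.0 13.0
```

>>> carry_out(
  increments=[
    [[12,-8,0],0,0],
    [[26,-17,0],0,0],
    [[33,-22,0],0,0],
    [[38,-26,0],0,0],
    [[38,-26,0],0,0],
  ],
)

```text
time: 2.8
tcp_pos: [0.5087, 0.1936, 0.1152]
orientation: [-0.562, -0.429, 0.563, -0.428]
force: [-2.0, 0.3, 0.1]
width: -0.0001
```

>>> carry_out(
  increments=[
    [[3,-2,0],0,0],
    [[6,-4,0],0,0],
    [[8,-5,0],0.02,0],
    [[10,-6,0],0.04,0],
    [[10,-6,0],0.04,0],
  ],
)

```text
time: 3.42
tcp_pos: [0.5188, 0.1874, 0.1152]
orientation: [-0.553, -0.44, 0.554, -0.44]
force: [-1.9, -0.5, 0.2]
width: -0.0
```

>>> carry_out(
  increments=[
    [[2,-1,0],0,0],
    [[4,-2,0],0.01,0],
    [[5,-2,0],0.02,0],
    [[5,-2,0],0.02,0],
  ],
)

```text
time: 3.92
tcp_pos: [0.5238, 0.1852, 0.1151]
orientation: [-0.549, -0.445, 0.55, -0.445]
force: [-1.2, -0.5, 0.9]
width: -0.0002
```

>>> carry_out(
  increments=[
    [[1,-0.5,0],0,0],
    [[2,-1,0],0,0],
    [[3,-1,0],0,0],
    [[3,-1,0],0,0],
  ],
)

```text
time: 4.42
tcp_pos: [0.5269, 0.1841, 0.1151]
orientation: [-0.549, -0.445, 0.55, -0.445]
force: [-1.7, 0.3, 0.5]
width: 0.0005
```

```bash
python3 - <<'E'
from h import *
from bench import bot
import cv2
p,d=vision.grab_frame("scene");cv2.imwrite("pics/s3.png",cv2.resize(p[100:240,330:500,::-1].copy(),None,fx=4,fy=4,interpolation=cv2.INTER_CUBIC))
print(bot.state()['force'])
E
```

```text
[-2.11245296 -0.02269131  0.75150013]
```

View pics/s3.png

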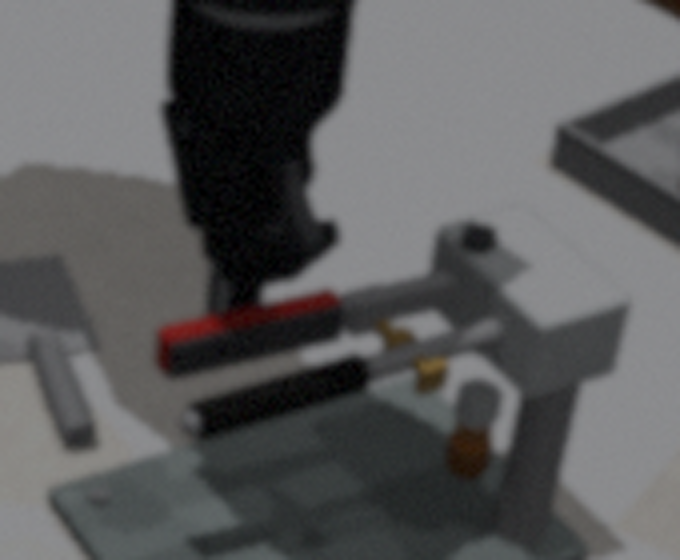

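The fingers press the sleeve near its middle (crop ~(240,310)). The lever is almost parallel to the bar and not yet at the stop.

>>> carry_out(
  increments=[
    [[1,-0.4,0],0,0],
    [[2,-0.8,0],0,0],
    [[2,-0.8,0],0,0],
  ],
)

```text
time: 4.85
tcp_pos: [0.529, 0.1834, 0.1151]
orientation: [-0.549, -0.445, 0.55, -0.445]
force: [-1.8, 1.6, 0.6]
width: 0.0004
```

>>> carry_out(
  increments=[
    [[1,-0.4,0],0,0],
    [[2,-0.8,0],0.01,0],
    [[2,-0.8,0],0.01,0],
  ],
)

```text
time: 5.22
tcp_pos: [0.531, 0.1827, 0.1151]
orientation: [-0.546, -0.448, 0.548, -0.448]
force: [-1.8, 1.1, 0.0]
width: -0.0003
```

>>> carry_out(
  increments=[
    [[1,-0.4,0],0,0],
    [[2,-0.8,0],0.01,0],
    [[2,-0.8,0],0.01,0],
  ],
)

```text
time: 5.6
tcp_pos: [0.5331, 0.1818, 0.1151]
orientation: [-0.544, -0.451, 0.545, -0.451]
force: [-1.8, 1.9, -0.1]
width: -0.0004
```

>>> carry_out(
  increments=[
    [[1,-0.4,0],0,0],
    [[2,-0.7,0],0.01,0],
    [[2,-0.7,0],0.01,0],
  ],
)

```text
time: 5.98
tcp_pos: [0.5352, 0.181, 0.1151]
orientation: [-0.542, -0.454, 0.543, -0.454]
force: [-2.4, 1.8, 0.9]
width: 0.0002
```

>>> carry_out(
  increments=[
    [[1,-0.4,0],0,0],
    [[1.5,-0.4,0],0,0],
    [[1.5,-0.4,0],0,0],
  ],
)

```text
time: 6.35
tcp_pos: [0.5364, 0.1806, 0.115]
orientation: [-0.542, -0.454, 0.543, -0.453]
force: [-4.0, 2.5, 1.6]
width: 0.0
```

>>> carry_out(
  increments=[
    [[0.7,-0.2,0],0,0],
    [[1,-0.2,0],0,0],
    [[1,-0.2,0],0,0],
  ],
)

```text
time: 6.72
tcp_pos: [0.5369, 0.1805, 0.115]
orientation: [-0.541, -0.454, 0.543, -0.453]
force: [-7.1, 1.8, 3.4]
width: -0.0002
```

>>> carry_out(
  increments=[
    [[1,-0.2,0],0,0],
    [[1.2,-0.2,0],0,0],
    [[1.2,-0.2,0],0,0],
  ],
)

```text
time: 7.1
tcp_pos: [0.5372, 0.1804, 0.1149]
orientation: [-0.541, -0.455, 0.544, -0.453]
force: [-9.4, 2.8, 6.0]
width: -0.0001
```

>>> carry_out(
  increments=[
    [[1.3,-0.2,0],0,0],
    [[1.3,-0.2,0],0,0],
    [[1.3,-0.2,0],0,0],
    [[1.3,-0.2,0],0,0],
    [[1.3,-0.2,0],0,0],
  ],
)

```text
time: 7.72
tcp_pos: [0.5374, 0.1804, 0.1149]
orientation: [-0.54, -0.455, 0.544, -0.452]
force: [-10.8, 1.7, 8.0]
width: -0.0002
```

```bash
python3 - <<'E'
from h import *
from bench import bot
import cv2
p,d=vision.grab_frame("scene");cv2.imwrite("pics/s4.png",cv2.resize(p[100:240,330:500,::-1].copy(),None,fx=4,fy=4,interpolation=cv2.INTER_CUBIC))
print(bot.state()['force'])
E
```

```text
[-11.35050058   2.10599793   7.02951115]
```

View pics/s4.png

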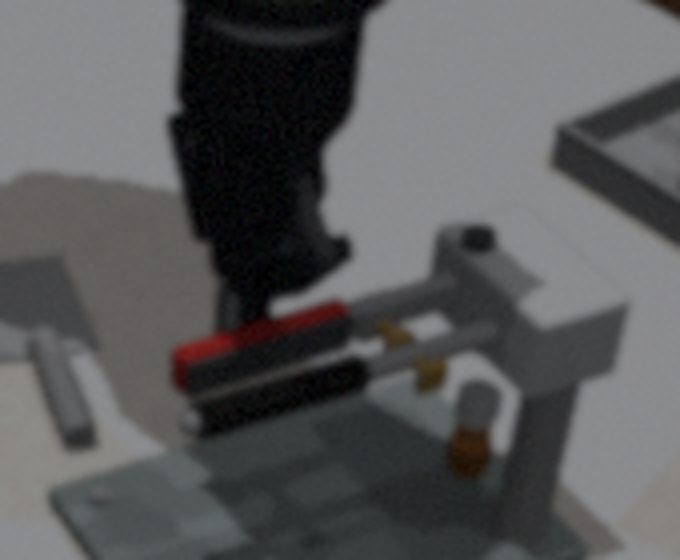

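Lever is on the brass screw (crop ~(390,335)), with the gap to the bar open along its length. Holding at about 11–13 N.

>>> carry_out(
  increments=[
    [[1.2,-0.2,0.2],0,0],
    [[1.2,-0.2,0.2],0,0],
    [[1.2,-0.2,0.2],0,0],
    [[1.2,-0.2,0.2],0,0],
    [[1.2,-0.2,0.2],0,0],
  ],
)

```text
time: 8.4
tcp_pos: [0.5374, 0.1804, 0.115]
orientation: [-0.539, -0.456, 0.545, -0.452]
force: [-12.0, 2.9, 6.9]
width: -0.0001
```

>>> carry_out(
  increments=[
    [[1.2,-0.2,0.2],0,0],
    [[1.2,-0.2,0.2],0,0],
    [[1.2,-0.2,0.2],0,0],
    [[1.2,-0.2,0.2],0,0],
    [[1.2,-0.2,0.2],0,0],
  ],
)

```text
time: 9.02
tcp_pos: [0.5374, 0.1803, 0.1151]
orientation: [-0.539, -0.456, 0.546, -0.452]
force: [-11.8, 3.1, 5.9]
width: -0.0001
```

>>> carry_out(
  increments=[
    [[-5,2,0],0,0],
    [[-13,5,0],0,0],
    [[-21,9,0],0,0],
    [[-30,15,0],0,0],
    [[-38,21,0],0,0],
  ],
)

```text
time: 9.65
tcp_pos: [0.4987, 0.202, 0.1151]
orientation: [-0.539, -0.457, 0.545, -0.452]
force: [-0.8, -0.5, -0.2]
width: -0.0001
```

>>> carry_out(
  increments=[
    [[-10,7,0],0,0],
    [[-22,14,0],0,0],
    [[-35,20,0],0,0],
    [[-45,25,0],0,0],
    [[-45,25,0],0,0],
  ],
)

```text
time: 10.28
tcp_pos: [0.4532, 0.2275, 0.1152]
orientation: [-0.538, -0.457, 0.545, -0.452]
force: [-1.0, 0.3, -0.3]
width: -0.0
```

>>> carry_out(
  increments=[
    [[0,0,40],0,0],
    [[0,0,80],0,0],
    [[0,20,120],0,0],
    [[-20,50,140],0,0],
    [[-20,50,140],0,0],
  ],
)

```text
time: 10.9
tcp_pos: [0.4328, 0.2797, 0.2565]
orientation: [-0.539, -0.458, 0.544, -0.452]
force: [0.6, -0.2, -0.0]
width: -0.0
```

```bash
python3 - <<'E'
from h import *
from bench import bot
import cv2
for n in("scene","top"):
    p,d=vision.grab_frame(n);cv2.imwrite(f"pics/{n}5.png",p[:,:,::-1])
    q=p.astype(int);C=cloud(n,d)
    m=(q[...,0]>90)&(q[...,1]<60)&(q[...,2]<60)&(d>0)&(C[...,2]>.1)&(C[...,2]<.16)
    print(n,m.sum(),C[m].mean(0))
s=bot.state();print(s['force'],s['tcp_pos'],abs(s['joint_vel']).max())
E
```

```text
scene 158 [0.51624032 0.18966794 0.14045889]
top 251 [0.51406558 0.19051294 0.13951169]
[ 0.95173327 -0.10342856  0.54200274] [0.43337594 0.27716244 0.25508383] 0.017259743705809214
```

View pics/scene5.png

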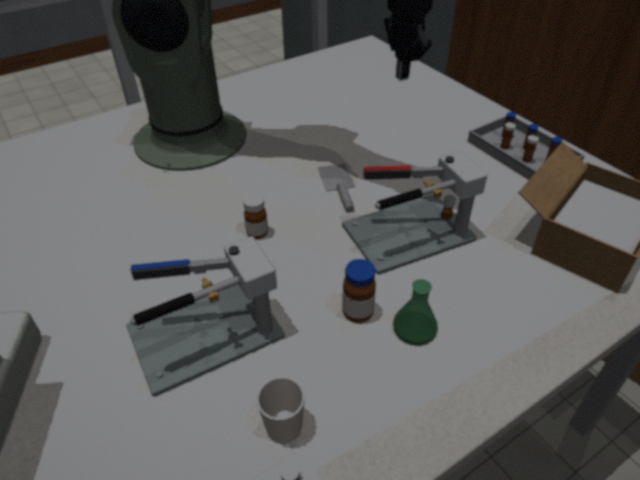

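View pics/top5.png

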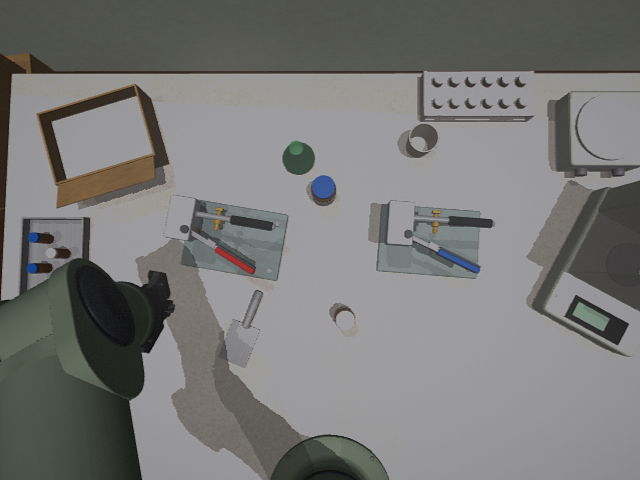

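The red lever is back at rest: the sleeve centre in the top view is within 0.2 mm of the start. All objects are where they were (spatula ~(240,330), vial, bottles, flask and beaker unchanged), and the hand is clear.

```bash
python3 -c "
from bench import bot
print(bot.job_done())"
```

```text
the job is handed in; nothing more can be done
None
```

I pressed the red lever in with the back of the closed fingers until it met its brass stop screw. I held it there for about 2.3 s, let it spring out and lifted the hand clear. The job is handed in, and no verdict was reported.

- **Push:** The wrist force was about 2 N while the lever swung in. It then rose steeply at the stop, and I held about 8 to 14 N in total. 6–8 N of the held force pointed upward on the tool, which I took to be friction on the sleeve. The screw and finger contact forces themselves can't be read directly.
- **At the stop:** The picture showed the lever on the screw with a gap still open to the bar.
- **After release:** The top camera puts the red sleeve within about 0.2 mm of where it started. By eye in both cameras, the blue lever, vial, bottles, flask, beaker and spatula look unmoved, and the standing ones are upright. The wrist force is about 1 N, which is within the noise.

No check failed or disagreed.

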